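Ease the bag roll back one notch

TASK

The bag roll on the blue feeder is wound one notch too tight. With a fingertip, lift the ratchet pawl by its red bar and swing it back, away from the wheel, until it stays up by itself; then push the wheel backward by one notch (the pegs at its top go towards the pawl) and swing the pawl down again so that it drops fully into the next gap and locks the wheel. Only push with the fingers: grip and force nothing, and leave the jars and the tin alone.

Things in the scene. Friction and masses are not known exactly. Their poses are not given: they have to be found in the camera images.
- feeder: Fixed blue stand of a bag-roll feeder. Origin on the worktop under the centre of the toothed wheel. x points from the wheel to the pawl pivot (roughly away from the robot), y along the axle to the roll, z up. Base plate x -63..103, y -15..135, 10 mm thick; pale roll, 68 mm diameter, at y 26..116; pawl pivot at x 70, y 0, z 147 mm on an ear (y 11..19) that reaches up to z 163 mm.
- axle (a point): Centre of the toothed wheel (six teeth, 116 mm over the tips, 12 mm thick), on its axle, 85 mm above the worktop at feeder x 0, y 0. The wheel carries the six push pegs.
- wheel (a joint): Turn of wheel and roll, rad; 0 = pawl nose mid-way in its gap; positive = backward, top of the wheel going to feeder +x, which the engaged pawl blocks after about 0.2 rad of play. One notch = 1.047. Starts within 0.1 of 0, should end near 1.047; the pawl drops fully in within about 0.2 either side. Friction holds it where it is left; pushing a peg takes about 3 N.
- push_peg (a point): Middle of the peg to push, one of six black pegs 60 degrees apart, 10 mm diameter, sticking out from the teeth to feeder y -51 mm, 50 mm from the axle. Turns with the wheel: at the start, upper front, about feeder x -22, y -31, z 130 mm. Push it level to feeder +x from its robot side; one notch takes it over the top to about x 28, z 126 mm.
- pawl (a joint): Swing of the pawl, rad. 0 = nose down, fully in a gap; positive = lifted, bar swinging over to feeder +x; stop at 1.134. Balanced near 0.7: beyond that it falls on to the stop and stays up by its own weight; below it falls down on to the wheel. Light: about 1 N at the bar. The nose clears the teeth above about 0.4.
- pawl_bar (a point): Point to push on the pawl's red round cross-bar, 12 mm diameter, 50 mm from the pivot, running along feeder y from y 6 to -56 mm (this point at y -32); the pawl's arm swings at y -5..5. Pawl down: bar at feeder x 45, z 190 mm; up on its stop: about x 99, z 188; highest between, z 197. Push it to feeder +x to lift the pawl, to -x from its far side to bring it down.
- jar_2: Loose jar with a black lid, 63 mm diameter, 94 mm high; origin at the centre of its underside. Leave it alone.
- tin_2: Loose low food tin, 76 mm diameter, 58 mm high; origin at the centre of its underside. Leave it alone.
- spice_jar_3: Loose spice jar with a green lid, 46 mm diameter, 106 mm high; origin at the centre of its underside. Leave it alone.

How it is judged:
By the outcome, as a careful person would: the job done as asked, in the order asked, and still so for the second after the job is handed in, with the robot touching nothing.
It also fails if it takes over 48 s, if anything falls off the work surface, if the arm or the gripper's body presses on something with over 40 N, if the wrist force passes 120 N, or if a joint passes its speed limit or range.

ROBOT

A 7-joint arm with a two-finger parallel gripper is mounted at the origin on a cart in front of the work surface, level with it; the furniture and walls round the work are solid. World frame = base frame: x ahead of the robot, y to its left, z up, the work surface at z = 0. Lengths are in mm, angles in rad, forces in N, time in s.
With the tool pointing down it reaches from about 400 to 850 mm from the base axis. Payload 4.5 kg.
Tool frame: the origin (TCP) lies at the very end of the fingers, on their centre line; the grasp point (between the pads) lies 19 mm behind it (robot.grip_point_offset is the distance from the TCP to the grasp point, in mm); z points along the fingers, y is the line along which they close (so a half turn about z gives the same grasp; the last joint's range is limited). The gripper opens to 85 mm and grips with 20 to 120 N. Pads are 22 mm wide; open, the fingers measure 114 mm over their backs; the gripper's body (76 mm by 85 mm) begins 54 mm behind the grasp point. The pads swing forward as they close: fully open they stand 13 mm farther back than shut.
Start: joints at [-1.141, 0.689, -0.195, 1.565, 0.157, 0.902, -0.215], TCP at [240.95, 576.713, 231.317] pointing down, gripper open.
Joint ranges: [-3.01, 3.01], [-0.46, 2.08], [-1.47, 1.51], [0.13, 2.56], [-1, 4.14], [0.04, 2.09], [-2.66, 2.66]. Speed limits (rad/s): [2.57, 2.57, 3.14, 3.14, 3.14, 3.14, 3.14].

INTERFACE

Orientations are given as a unit quaternion [x, y, z, w].
In Python, from bench import robot, vision gives the robot as it stands. The module is installed in compiled form; this text tells all that it offers.
- The arm moves only by the tool servo_tool, never from a script. Its argument "commands" is a list of rows, each a list of 5 numbers: the closure, from 0 (fully open) to 1 (shut), then the shift along the world's x, y, z in m, then the turn about the world's z in rad. A call has 1 to 10 rows; each row shifts and turns the commanded pose from where the row before left it; what a row does not reach is not made up. A row lasts 1/8 s, in which the tool goes at most 62.5 mm and 10.7 degrees, less where a joint would pass 70% of its speed; a pose out of reach is approached as far as the arm can. A call is refused whole if a number of a shift passes 0.0625 or a number of a turn 0.188, either way. A call with a gripper value outside its range is refused whole. The fingers move at their own pace and stop on an object; "squeeze" is the grip in N (left out, the last holds). Time passes only in rows, so rows that do not move let the fingers close. It gives the time, the measured TCP pose, the force, the opening and the grip force at its end, in the units of the state.
- robot.get_state(): the state, without advancing time (a new reading comes with each control period).
- vision.camera(name): name is "scene" or "top" or "wrist"; returns (picture, depth): 384x512x3 uint8, red, green, blue; 384x512 float32, mm along the optical axis (not along the pixel's ray), 0 where there is no reading.
- vision.calibration(name): a dict with "fx", "fy", "cx", "cy" (pixels), "extrinsics" (4x4, takes a point from world to camera coordinates); the wrist camera has in their place "tool_from_camera" (4x4, takes a point from camera to tool coordinates, whose origin is the TCP and whose axes are the flange's). Camera axes: x right, y down, z forward; pixel columns grow to the right and rows downward; lengths in mm; the calibration is good to about 2 mm. A picture is of the moment at which its call begins: read the wrist's pose just before it. calibration takes no time and is no camera call.
- robot.sign_off(): hands the job in; it is judged then, once.
The state is a dict: "clock": time; "q": joint angles; "joint_velocities": joint speeds; "effort": joint torques, N m; "ee_pos": TCP position; "tcp_rot": TCP orientation; "force": force on the tool from outside, world axes, zero at the start; "moment": the same for the moment, N m; "finger_gap": finger opening in mm; "finger_force": force on a finger pad.
Only numpy, scipy, OpenCV 4.12 (cv2) and the standard library are available. Lean on these libraries where they do the work, as an engineer would, in place of code of your own. Each camera call takes 0.05 s, during which the arm holds its last target. There are 200 camera calls.

## Working session

There is one attempt and no reset: what is moved stays moved. The work goes in short steps, Python scripts to look and compute and a tool call to move; the robot and the scene stay as the last step left them, time stands still between calls to the robot, and variables do not carry over. Pictures are saved under pics/ and viewed, at most 10 in all, crops included, and the job is handed in when it is done.

Besides the shell and the picture viewer there is one more tool, called after "Request:" by a JSON object that holds its "method" and its "body". servo_tool: Moves the arm, as the interface text tells. Its arguments: {"type":"object","properties":{"commands":{"type":"array","items":{"type":"array","items":{"type":"number"}}},"squeeze":{"type":"number"}},"required":["commands"]}

```bash
mkdir -p pics; cat > h.py <<'E'
import numpy as np, cv2
from bench import robot, vision
def grab(n):
    p,d=vision.camera(n); np.savez(f'/tmp/{n}.npz',p=p,d=d); return p,d
def xyz(n,u,v,d=None):
    c=vision.calibration(n)
    if d is None: d=np.load(f'/tmp/{n}.npz')['d'][v,u]
    q=np.array([(u-c['cx'])/c['fx']*d,(v-c['cy'])/c['fy']*d,d,1])
    return (np.linalg.inv(c['extrinsics'])@q)[:3]
E
python3 - <<'E'
from h import *
s=robot.get_state();print(s['clock'],s['ee_pos'],s['tcp_rot'])
a=grab('scene')[0];b=grab('top')[0]
for n in('scene','top'):print(vision.calibration(n))
im=np.vstack([a,b])[:,:,::-1]
cv2.imwrite('pics/a.png',cv2.resize(a[:,:,::-1],(768,576)));cv2.imwrite('pics/b.png',cv2.resize(b[:,:,::-1],(768,576)))
E
```

```text
0.0 [240.77913882 576.04538842 230.46461416] [ 1.96594680e-01  9.80484395e-01 -9.31928144e-04 -1.23014874e-04]
{'fx': 349.02332565539, 'fy': 349.02332565539, 'cx': 256.73555944402665, 'cy': 186.48560184973212, 'extrinsics': array([[ 8.40453641e-01, -5.41866508e-01, -4.28537316e-03,
        -4.47175139e+02],
       [-4.13100946e-01, -6.35575704e-01, -6.52220157e-01,
         3.10166200e+02],
       [ 3.50692580e-01,  5.49931097e-01, -7.58017482e-01,
         7.83289758e+02],
       [ 0.00000000e+00,  0.00000000e+00,  0.00000000e+00,
         1.00000000e+00]])}
{'fx': 375.2719407911361, 'fy': 375.2719407911361, 'cx': 254.26134885423133, 'cy': 189.09457119405423, 'extrinsics': array([[-4.94291515e-03, -9.99878226e-01, -1.48020475e-02,
         1.77848972e+01],
       [-9.87672895e-01,  7.19740262e-03, -1.56366398e-01,
         5.61161628e+02],
       [ 1.56453893e-01,  1.38466752e-02, -9.87588198e-01,
         1.14050628e+03],
       [ 0.00000000e+00,  0.00000000e+00,  0.00000000e+00,
         1.00000000e+00]])}
```

View pics/a.png

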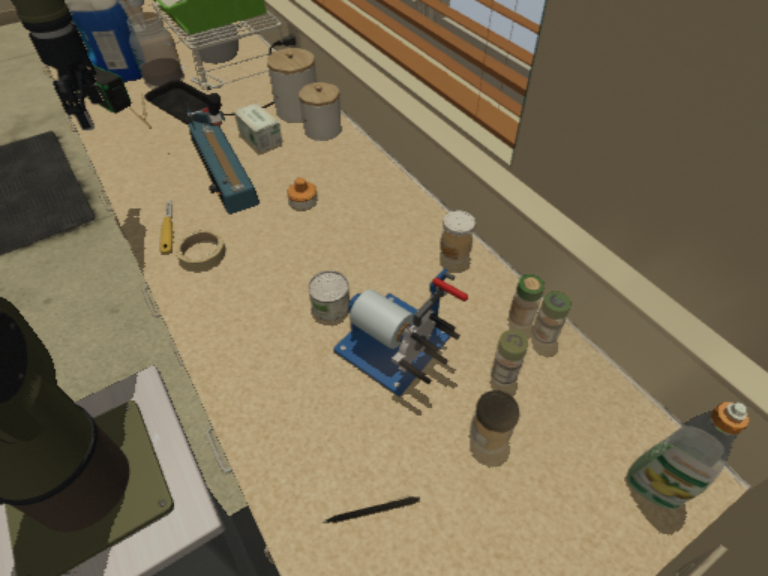

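View pics/b.png

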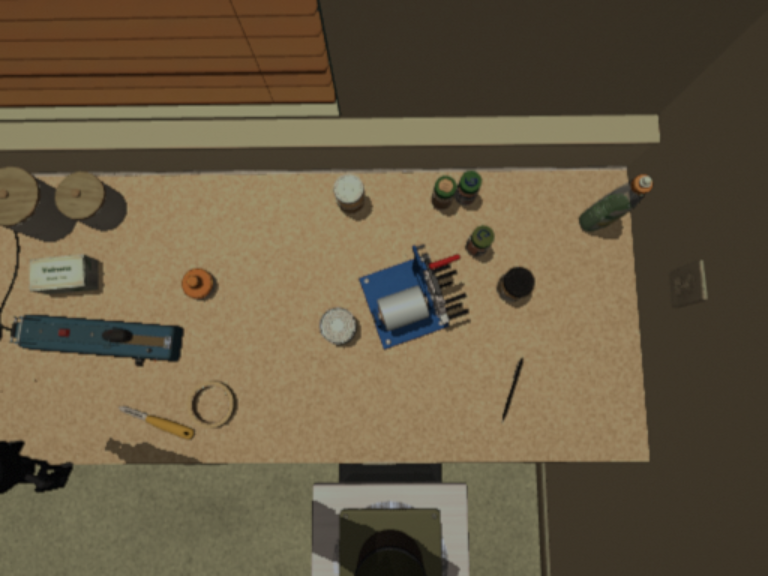

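The feeder is mid-scene with the pegs and red bar on its right (top view about (450,280)). The black-lid jar and one spice jar stand to its right. I'll enlarge next.

```bash
python3 - <<'E'
from h import *
a=np.load('/tmp/scene.npz')['p'];b=np.load('/tmp/top.npz')['p']
A=cv2.resize(a[170:270,215:355,::-1],None,fx=4,fy=4,interpolation=cv2.INTER_CUBIC)
B=cv2.resize(b[145:245,215:365,::-1],None,fx=4,fy=4,interpolation=cv2.INTER_CUBIC)
A=cv2.resize(A,(560,400))[:, :];
cv2.imwrite('pics/c.png',cv2.resize(a[170:270,215:355,::-1],(784,560),interpolation=cv2.INTER_CUBIC))
cv2.imwrite('pics/d.png',cv2.resize(b[150:240,225:355,::-1],(780,540),interpolation=cv2.INTER_CUBIC))
for n,p in(('scene',a),('top',b)):
    p=p.astype(int);m=(p[...,0]>110)&(p[...,1]<70)&(p[...,2]<80);m[:, :200]=0;m[:130]=0;m[280:]=0
    v,u=np.nonzero(m)
    P=np.array([xyz(n,x,y) for x,y in zip(u,v)]); 
    ok=(P[:,2]>150)&(P[:,2]<220);P=P[ok];print(n,len(P),P.mean(0)); 
    c=np.median(P,0);U,S,V=np.linalg.svd(P-c);t=(P-c)@V[0];print(V[0],np.percentile(t,[0,5,95,100]),c)
# spice jars / jar / tin lid tops
for n,uv in(('top',[(345,188),(320,158),(225,217),(312,122)]),):
    for u,v in uv: print((u,v),xyz(n,u,v).round())
# base plate blue pts
p=b.astype(int);d=np.load('/tmp/top.npz')['d']
m=(p[...,2]>p[...,0]+40)&(p[...,2]>90);v,u=np.nonzero(m)
P=np.array([[*xyz('top',x,y)] for x,y in zip(u,v)]);k=(P[:,2]>2)&(P[:,2]<18)&(P[:,0]>300);P=P[k]
r=cv2.minAreaRect(P[:,:2].astype(np.float32));print(len(P),r,cv2.boxPoints(r))
E
```

```text
scene 92 [ 578.3625319  -107.01526191  195.26965018]
[ 3.25390949e-01 -9.45579451e-01  4.81395245e-04] [-28.70114737 -26.31322573  24.8085373   28.76423188] [ 578.0179801  -107.30070071  195.47004188]
top 58 [ 579.60668502 -103.77390526  195.9365725 ]
[-0.31516419  0.94892797 -0.01439622] [-28.52972807 -25.22681619  24.33782405  26.18462222] [ 579.33599429 -103.23614827  196.27770209]
(345, 188) [ 554. -259.   97.]
(320, 158) [ 644. -185.  109.]
(225, 217) [473. 105.  54.]
(312, 122) [ 757. -164.  111.]
825 ((527.3988037109375, -30.63025665283203), (159.458251953125, 143.19064331054688), 19.232725143432617) [[ 428.53558    10.705963]
 [ 475.70343  -124.49298 ]
 [ 626.262     -71.96648 ]
 [ 579.0942     63.232468]]
```

View pics/c.png

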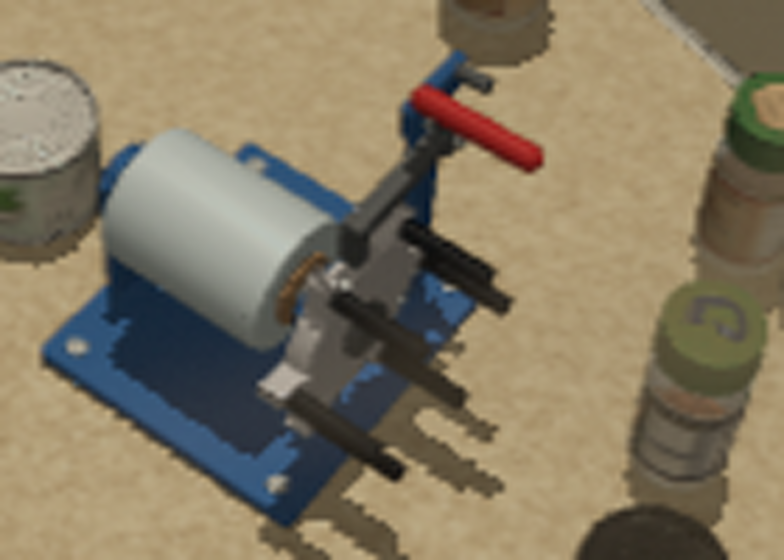

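View pics/d.png

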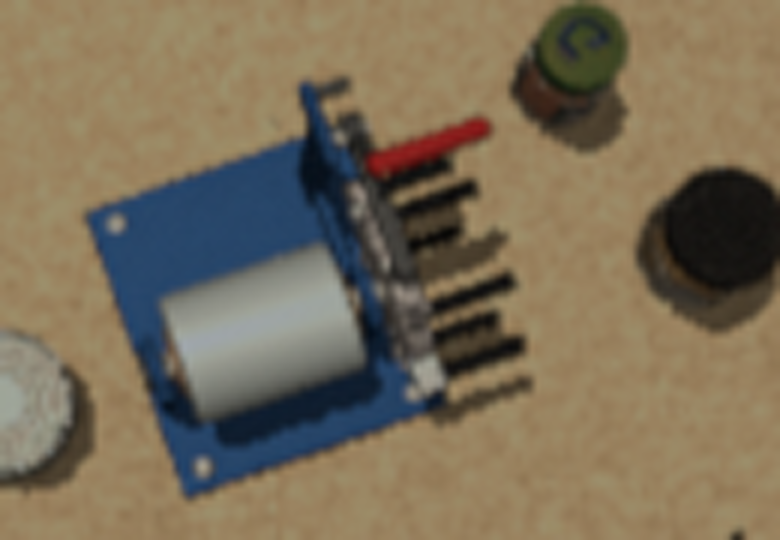

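The bar, plate and pegs agree: feeder origin is at about (528.5, -95) and x axis at about 19°. The plan uses shut fingers with tool x along feeder x, working at feeder y -32.

Request:
{"method": "servo_tool", "body": {"commands": [[1,0.0195,-0.0435,0,0.0724],[1,0.0195,-0.0435,0,0.0724],[1,0.0195,-0.0435,0,0.0724],[1,0.0195,-0.0435,0,0.0724],[1,0.0195,-0.0435,0,0.0724],[1,0.0195,-0.0435,0,0.0724],[1,0.0195,-0.0435,0,0.0724],[1,0.0195,-0.0435,0,0.0724],[1,0.0195,-0.0435,0,0.0724],[1,0.0195,-0.0435,0,0.0724]], "squeeze": 20}}

```text
clock: 1.35
ee_pos: [436.4, 140.1, 231.2]
tcp_rot: [-0.165, 0.986, -0.0, -0.0]
force: [0.8, 0.5, 0.0]
finger_gap: 0.0
finger_force: 0.0
```

Request:
{"method": "servo_tool", "body": {"commands": [[1,0.0195,-0.0435,0,0],[1,0.0195,-0.0435,0,0],[1,0.0195,-0.0435,0,0],[1,0.0195,-0.0435,0,0],[1,0.0195,-0.0435,0,0],[1,0.0095,-0.0435,0,0],[1,0,0,0,0]]}}

```text
clock: 2.22
ee_pos: [542.7, -124.5, 230.4]
tcp_rot: [-0.159, 0.987, -0.001, -0.001]
force: [0.7, 0.9, 0.6]
finger_gap: 0.3
finger_force: 0.0
```

Request:
{"method": "servo_tool", "body": {"commands": [[1,0,0,-0.025,0],[1,0,0,-0.027,0],[1,0.009,0.003,0,0],[1,0,0,0,0]]}}

```text
clock: 2.72
ee_pos: [553.6, -114.8, 180.2]
tcp_rot: [-0.164, 0.986, 0.0, 0.001]
force: [-0.2, 0.2, -0.5]
finger_gap: -0.1
finger_force: 0.0
```

```bash
python3 - <<'E'
from h import *
a=grab('scene')[0];b=grab('top')[0]
A=cv2.resize(a[150:270,230:330,::-1],None,fx=4,fy=4,interpolation=cv2.INTER_CUBIC)
B=cv2.resize(b[130:250,235:330,::-1],None,fx=4,fy=4,interpolation=cv2.INTER_CUBIC)
cv2.imwrite('pics/e.png',np.hstack([A,B]))
E
```

```text
(no output)
```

View pics/e.png

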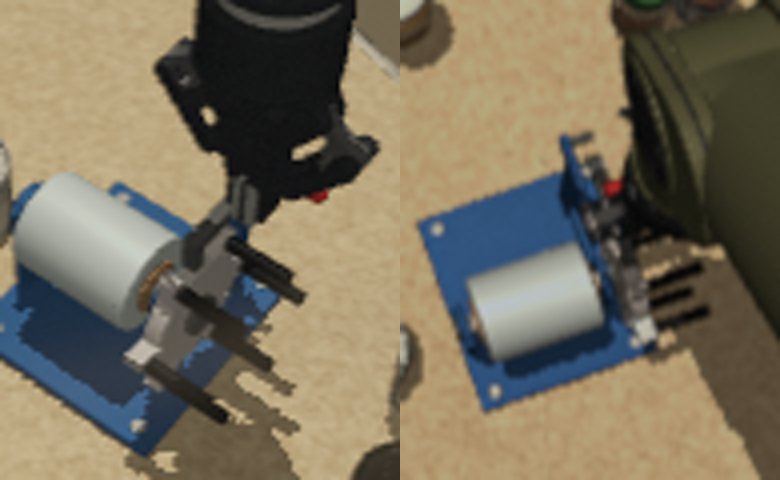

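The finger stands behind the bar at the right height, with the gripper body clear. Pushing the bar towards feeder +x.

Request:
{"method": "servo_tool", "body": {"commands": [[1,0.002,-0.005,0,0],[1,0.0075,0.0026,0,0],[1,0.0075,0.0026,0,0],[1,0.0075,0.0026,0,0],[1,0.0075,0.0026,0,0],[1,0.0075,0.0026,0,0],[1,0.0075,0.0026,0,0],[1,0.0075,0.0026,0,0],[1,0,0,0,0],[1,0,0,0,0]]}}

```text
clock: 4.08
ee_pos: [606.2, -103.2, 179.2]
tcp_rot: [-0.163, 0.987, -0.0, -0.0]
force: [0.6, -0.4, 0.2]
finger_gap: -0.0
finger_force: 0.0
```

```bash
python3 - <<'E'
from h import *
a=grab('scene')[0]
cv2.imwrite('pics/f.png',cv2.resize(a[150:270,230:330,::-1],None,fx=5,fy=5,interpolation=cv2.INTER_CUBIC))
p=robot.get_state()['ee_pos'];d=p[:2]-[528.5,-95];print(p,d@[.9457,.325],d@[-.325,.9457])
E
```

```text
[ 606.10364815 -103.35119518  179.26212136] 70.67563161888923 -33.118910933868854
```

View pics/f.png

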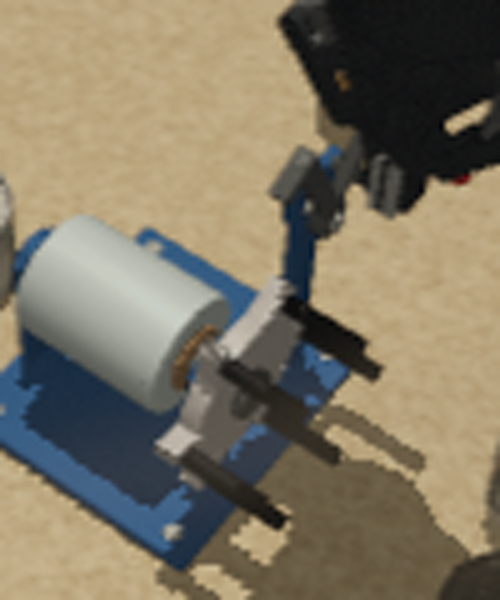

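The pawl is up (nose raised at about (295,170)) and the tool feels no force, so it rests on its stop. Backing off, lowering behind the top-front peg.

Request:
{"method": "servo_tool", "body": {"commands": [[1,-0.0248,-0.0085,0,0],[1,-0.0248,-0.0085,0,0],[1,-0.0248,-0.0085,0,0],[1,-0.0248,-0.0085,0,0],[1,-0.0248,-0.0085,0,0],[1,0,0,-0.022,0],[1,0,0,-0.022,0],[1,0,0,-0.022,0],[1,0,0,0,0],[1,0,0,0,0]]}}

```text
clock: 5.38
ee_pos: [482.8, -145.7, 114.0]
tcp_rot: [-0.163, 0.987, -0.0, 0.0]
force: [0.3, -0.2, 0.4]
finger_gap: 0.0
finger_force: 0.0
```

```bash
python3 - <<'E'
from h import *
a=grab('scene')[0]
cv2.imwrite('pics/g.png',cv2.resize(a[150:270,230:330,::-1],None,fx=5,fy=5,interpolation=cv2.INTER_CUBIC))
s=robot.get_state();p=s['ee_pos'];d=p[:2]-[528.5,-95];print(p,s['force'],d@[.9457,.325],d@[-.325,.9457])
E
```

```text
[ 483.01965108 -145.70568798  114.16042426] [ 0.1820096  -0.08324761  0.71969078] -59.49011456269806 -33.171255725880904
```

View pics/g.png

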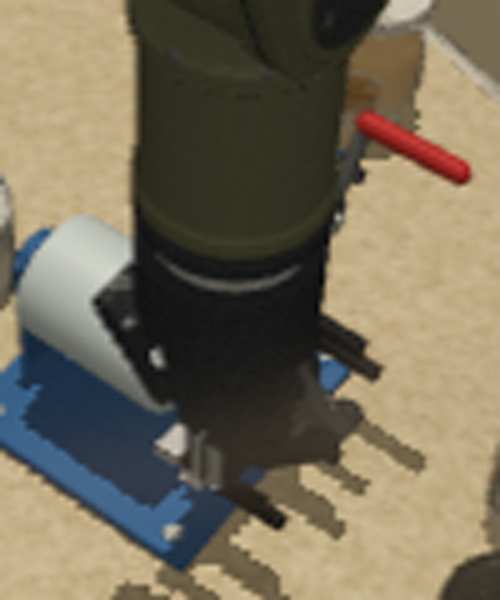

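The pawl stays up by itself (bar at about (415,145)). Pushing the peg towards feeder +x now.

Request:
{"method": "servo_tool", "body": {"commands": [[1,0.008,0.0028,0,0],[1,0.008,0.0028,0,0],[1,0.008,0.0028,0,0],[1,0.008,0.0028,0,0],[1,0.008,0.0028,0,0],[1,0.008,0.0028,0,0],[1,0.008,0.0028,0,0],[1,0.008,0.0028,0,0],[1,0,0,0,0],[1,0,0,0,0]]}}

```text
clock: 6.68
ee_pos: [547.4, -122.7, 113.6]
tcp_rot: [-0.164, 0.987, 0.0, 0.001]
force: [-1.4, -0.7, -0.5]
finger_gap: 0.3
finger_force: 0.6
```

```bash
python3 - <<'E'
from h import *
s=robot.get_state();p=s['ee_pos'];d=p[:2]-[528.5,-95];print(p,s['force'],d@[.9457,.325],d@[-.325,.9457])
E
```

```text
[ 547.37803766 -122.66820104  113.55657494] [-1.35695666 -0.74092577 -0.47700485] 8.860794875349836 -32.30117996705245
```

Request:
{"method": "servo_tool", "body": {"commands": [[1,0.003,0.001,0,0],[1,0,0,0,0],[1,-0.0076,-0.0026,0,0],[1,0,0,0.04,0],[1,0,0,0.04,0],[1,0,0,0.04,0],[1,0,0,0,0]]}}

```text
clock: 7.55
ee_pos: [545.3, -124.7, 237.2]
tcp_rot: [-0.163, 0.987, -0.001, 0.005]
force: [0.4, 0.4, -1.1]
finger_gap: -0.2
finger_force: 0.0
```

Request:
{"method": "servo_tool", "body": {"commands": [[1,0.0257,0.0088,0,0],[1,0.0257,0.0088,0,0],[1,0.0257,0.0088,0,0],[1,0.0257,0.0088,0,0],[1,0.0257,0.0088,0,0],[1,0,0,0,0],[1,0,0,0,0]]}}

```text
clock: 8.43
ee_pos: [669.4, -81.3, 232.6]
tcp_rot: [-0.163, 0.987, -0.0, -0.001]
force: [-0.1, -0.3, -0.4]
finger_gap: 0.3
finger_force: 0.0
```

```bash
python3 - <<'E'
from h import *
a0=np.load('/tmp/scene.npz')['p']
a=grab('scene')[0]
cv2.imwrite('pics/i.png',cv2.resize(a[150:270,230:330,::-1],None,fx=5,fy=5,interpolation=cv2.INTER_CUBIC))
s=robot.get_state();p=s['ee_pos'];d=p[:2]-[528.5,-95];print(p,s['force'],d@[.9457,.325],d@[-.325,.9457])
# predicted peg tips in this crop for wheel offset e
c=vision.calibration('scene')
for e in(-.2,0,.2):
  for al in(116.06,56.06,176.06):
    t=np.radians(al)-e;x,z=50*np.cos(t),85+50*np.sin(t);y=-51
    q=c['extrinsics']@[528.5+.9457*x-.325*y,-95+.325*x+.9457*y,z,1]
    print(e,al,((c['fx']*q[0]/q[2]+c['cx']-230)*5).round(),((c['fy']*q[1]/q[2]+c['cy']-150)*5).round())
E
```

```text
[669.33121296 -81.60467498 232.86602224] [0.10603894 0.03265868 0.11427276] 137.53755873050557 -33.102185336772
-0.2 116.06 287.0 433.0
-0.2 56.06 350.0 354.0
-0.2 176.06 258.0 515.0
0 116.06 299.0 414.0
0 56.06 359.0 347.0
0 176.06 258.0 504.0
0.2 116.06 311.0 396.0
0.2 56.06 367.0 345.0
0.2 176.06 261.0 491.0
```

View pics/i.png

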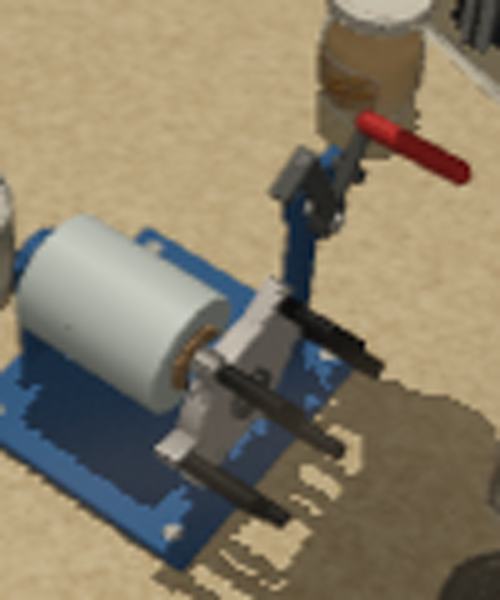

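The pegs are back at nearly their starting pixels (tips about (283,515), (340,450), (378,368)), so the wheel has moved one notch and the pawl is still up. Next I'll lower behind the bar and swing it back.

Request:
{"method": "servo_tool", "body": {"commands": [[1,0,0,-0.026,0],[1,0,0,-0.026,0],[1,0,0,0,0],[1,-0.0076,-0.0026,0,0],[1,-0.0076,-0.0026,0,0],[1,-0.0076,-0.0026,0,0],[1,-0.0057,-0.002,0,0],[1,-0.0057,-0.002,0,0],[1,-0.0057,-0.002,0,0],[1,-0.0057,-0.002,0,0]]}}

```text
clock: 9.72
ee_pos: [624.2, -96.7, 181.2]
tcp_rot: [-0.163, 0.987, 0.0, -0.0]
force: [-0.4, 0.0, 0.1]
finger_gap: 0.2
finger_force: 0.0
```

Request:
{"method": "servo_tool", "body": {"commands": [[1,-0.0047,-0.0016,0,0],[1,-0.0047,-0.0016,0,0],[1,0,0,0,0],[1,0,0,0,0],[1,0.019,0.0065,0,0],[1,0.019,0.0065,0,0],[1,0,0,0.03,0],[1,0,0,0,0]]}}

```text
clock: 10.72
ee_pos: [655.4, -86.2, 213.4]
tcp_rot: [-0.163, 0.987, -0.0, 0.003]
force: [0.4, -0.0, 0.2]
finger_gap: 0.1
finger_force: 0.0
```

```bash
python3 - <<'E'
from h import *
a=grab('scene')[0]
cv2.imwrite('pics/j.png',cv2.resize(a[170:270,215:355,::-1],(784,560),interpolation=cv2.INTER_CUBIC))
p=a.astype(int);m=(p[...,0]>110)&(p[...,1]<70)&(p[...,2]<80);m[:, :200]=0;m[:130]=0;m[280:]=0
v,u=np.nonzero(m);P=np.array([xyz('scene',x,y) for x,y in zip(u,v)]);ok=(P[:,2]>150)&(P[:,2]<220)
print(ok.sum(),P[ok].mean(0))
s=robot.get_state();p=s['ee_pos'];d=p[:2]-[528.5,-95];print(p,s['force'],d@[.9457,.325],d@[-.325,.9457])
E
```

```text
53 [574.17203081 -95.03697474 194.97044808]
[654.13554387 -86.53400695 212.08532937] [-0.36004137  0.49311707 -0.20517773] 121.56498158249819 -32.825262133182335
```

View pics/j.png

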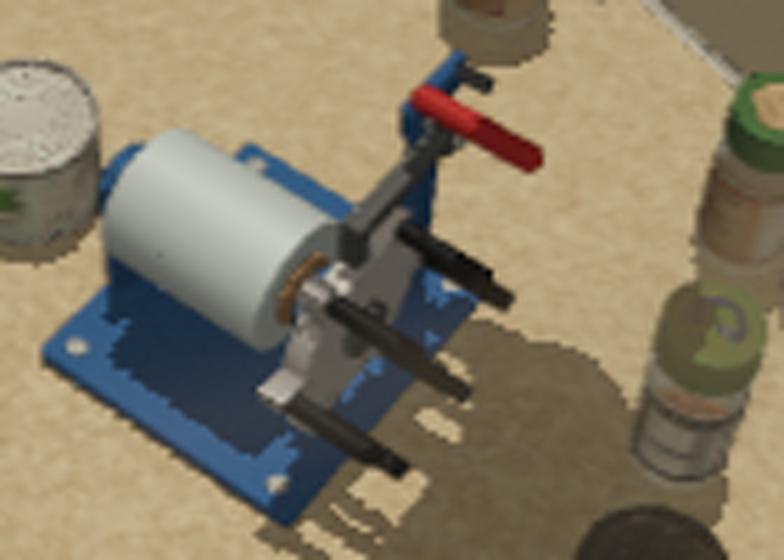

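The red bar is at exactly its starting pixels ((415,95) to (540,158)), so the nose is fully in the gap. The jars and tin haven't moved, and the robot is clear.

```bash
python3 -c "
from bench import robot
print(robot.sign_off())"
```

```text
the job is handed in; nothing more can be done
None
```

I lifted the pawl until it stayed up, pushed the wheel back one notch, and dropped the pawl fully into the next gap. I handed the job in at about 11 s, with the jars and tin untouched; no verdict came back.

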